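# Sweep the ring blanks into the parts stop

### The job

Clear the bench: with the fingertips, sweep the three loose steel ring blanks along the bench top into the three-sided wooden parts stop, so that all three lie flat and wholly inside it, none sticking out of its open side. Slide them along the bench only: never pick up, lift or tip up a blank. Leave the wax lump, the folding loupe and the small steel dowel where they lie.

Things in the scene. Friction and masses are not known exactly. Their poses are not given: they have to be found in the camera images.
- parts_stop: low three-sided frame of dark wooden battens (8 mm thick, 18 mm high) fixed to the bench; no floor, the bench top runs into it. Origin: on the bench, mid of the inner space; x across, y from the open side inward. Open side at y = -55 mm, inner faces: back batten y = +55, side battens x = -75 and +75 mm. The blanks start in front of the open side, the way in to it is clear
- blank_a: one of three identical plain steel ring blanks (a short tube like a wide finger ring), lying flat on the bench; outer diameter 28 mm, inner 20 mm, height 9 mm, about 25 g; slides when pushed. Origin: centre of its underside, on its axis; z up along the axis
- blank_b: one of three identical plain steel ring blanks (a short tube like a wide finger ring), lying flat on the bench; outer diameter 28 mm, inner 20 mm, height 9 mm, about 25 g; slides when pushed. Origin: centre of its underside, on its axis; z up along the axis
- blank_c: one of three identical plain steel ring blanks (a short tube like a wide finger ring), lying flat on the bench; outer diameter 28 mm, inner 20 mm, height 9 mm, about 25 g; slides when pushed. Origin: centre of its underside, on its axis; z up along the axis
- wax_lump: bystander: yellow lump of beeswax, loose, 41 x 50 mm, 19 mm high; origin at the centre of its underside
- loupe: bystander: small folded metal loupe, loose, 24 x 32 mm, 19 mm high; origin at the centre of its underside
- steel_pin: bystander: small solid steel dowel lying on its side, loose, 8 mm thick, 21 mm long along its y; origin at the centre of its underside

How it is judged:
At the end, for the whole second after the job is handed in: All three ring blanks lie flat on the bench (underside within 6 mm of it, tilt under 0.2 rad), at rest (under 10 mm/s), between the battens and wholly inside the open side (to 2 mm: their centres at least 12 mm inward of it); wax lump, loupe and dowel within 10 mm of where they began (y of blank_a in the frame of parts_stop between -0.043 and 0.055 m and x of blank_a in the frame of parts_stop between -0.075 and 0.075 m and height (world z) of each of blank_a, blank_b, blank_c below 0.006 m and angle between each of blank_a, blank_b, blank_c's own z axis and vertical below 0.2 rad and linear speed of each of blank_a, blank_b, blank_c below 0.01 m/s and y of blank_b in the frame of parts_stop between -0.043 and 0.055 m and x of blank_b in the frame of parts_stop between -0.075 and 0.075 m and y of blank_c in the frame of parts_stop between -0.043 and 0.055 m and x of blank_c in the frame of parts_stop between -0.075 and 0.075 m and distance of each of wax_lump, loupe, steel_pin from where it was at the start of the episode below 0.01 m); the robot touches nothing.
It fails at once if a ring blank is lifted off the bench (underside's centre more than 12 mm up) (height (world z) of any of blank_a, blank_b, blank_c above 0.012 m).
It fails at once if a ring blank falls off the bench (height (world z) of any of blank_a, blank_b, blank_c below -0.03 m).
It fails at once if the wax lump, the loupe or the dowel is moved more than 10 mm (distance of any of wax_lump, loupe, steel_pin from where it was at the start of the episode above 0.01 m).
It also fails if it takes over 64 s, if anything falls off the work surface, if the arm or the gripper's body presses on something with over 40 N, if the wrist force passes 120 N, or if a joint passes its speed limit or range.

### The arm

A 6-joint arm with a two-finger parallel gripper is mounted at the origin on a cart in front of the work surface, level with it; the furniture and walls round the work are solid. World frame = base frame: x ahead of the robot, y to its left, z up, the work surface at z = 0. Lengths are in m, angles in rad, forces in N, time in s.
With the tool pointing down it reaches from about 0.35 to 0.975 m from the base axis. Payload 7.1 kg.
Tool frame: the origin (TCP) lies on the front face of the gripper's body, between the roots of the fingers; the fingertips stand 80 mm ahead of it and the grasp point (between the pads) lies 61 mm ahead of it; z points along the fingers, y is the direction in which the jaws open and shut (so a half turn about z gives the same grasp; the last joint's range is limited). The gripper opens to 88 mm and grips with 3 to 60 N. Pads are 20 mm wide; open, the fingers measure 115 mm over their backs; the gripper's body (75 mm by 178 mm) begins 61 mm behind the grasp point.
Start: joints at [1.113, 0.423, 1.63, -0, 1.089, -0.019], TCP at [0.266, 0.566, 0.303] pointing down, gripper open.
Joint ranges: [-3, 3], [-0.9, 2.11], [0.09, 2.58], [-1.31, 4.45], [0.11, 2.69], [-2.54, 2.54]. Speed limits (rad/s): [2.39, 2.39, 3.01, 3.14, 3.14, 3.14].

### API

Orientations are given as [roll, pitch, yaw] about the fixed x, y, z axes, in that order (R = Rz(yaw) Ry(pitch) Rx(roll)).
In Python, from cell import manip, camera gives the robot as it stands.
- The arm moves only by the tool move_arm, never from a script. Its argument "rows" is text: rows parted by semicolons, each of 7 numbers parted by spaces: the shift along the tool's x, y, z in m, then the turn, a rotation vector about the tool's x, y, z in degrees, then the opening, from 0 (shut) to 1 (fully open). In form: tx ty tz ax ay az jaw; .... A call has 1 to 12 rows; each row shifts and turns the commanded pose from where the row before left it, along the tool's axes as they then stand; what a row does not reach is not made up. A row lasts 1/8 s, in which the tool goes at most 62.5 mm and 10.7 degrees, less where a joint would pass 70% of its speed; a pose out of reach is approached as far as the arm can. A call with a gripper value outside its range is refused whole. The fingers move at their own pace and stop on an object; the grip force is fixed at half the most. Time passes only in rows, so rows that do not move let the fingers close. It gives the time, the measured TCP pose, the force and the opening at its end, in the units of the state.
- manip.state(): the state, without advancing time (a new reading comes with each control period).
- camera(name): name is "scene" or "top"; returns a dict with "image" (420x560x3 uint8, red, green, blue), "fov_y" (degrees; the focal length in pixels is half the picture's height over the tangent of half this angle, whatever the lens; pixels are square), "cx", "cy" (the principal point, pixels), "R" (3x3) and "t" (3): a world point X has camera coordinates R X + t. Camera axes: x right, y down, z forward; pixel columns grow to the right and rows downward; lengths in m; the calibration is good to about 2 mm. A picture is of the moment at which its call begins. There is no depth.
- manip.sign_off(): hands the job in, once; it reports no verdict.
The state is a dict: "clock": time; "joints": joint angles; "qvel": joint speeds; "joint_torque": joint torques, N m; "ee_pos": TCP position; "eef_rot": TCP orientation; "wrist_force": force on the tool from outside, world axes, zero at the start; "wrist_torque": the same for the moment, N m; "gripper_width": finger opening in m.
Only numpy, scipy, OpenCV 4.12 (cv2) and the standard library are available. Lean on these libraries where they do the work, as an engineer would, in place of code of your own. Each camera call takes 0.05 s, during which the arm holds its last target.

## Working session

There is one attempt and no reset: what is moved stays moved. The work goes in short steps, Python scripts to look and compute and a tool call to move; the robot and the scene stay as the last step left them, time stands still between calls to the robot, and variables do not carry over. Pictures are saved under pics/ and viewed, and the job is handed in when it is done.

Besides the shell and the picture viewer there is one more tool, called after "Call:" as a command line: name --argument value ..., lists and objects as JSON in quotes. move_arm: Moves the arm, as the interface text tells. Its arguments: {"type":"object","properties":{"rows":{"type":"string"}},"required":["rows"]}

```bash
mkdir -p pics; ls
python3 - <<'E'
from cell import manip,camera
import cv2,numpy as np
for n in("scene","top"):
    c=camera(n);cv2.imwrite(f"pics/{n}0.png",c["image"][:,:,::-1]);np.savez(f"{n}0.npz",**c)
    print(n,c["fov_y"],c["cx"],c["cy"],c["R"].round(4).tolist(),c["t"].round(4).tolist())
print(manip.state())
E
```

```text
pics
scene 42.534658647880164 294.9948809892967 209.5694286851305 [[0.7804, -0.6251, -0.0154], [-0.3127, -0.3688, -0.8753], [0.5415, 0.6879, -0.4832]] [-0.5072, 0.1105, 0.717]
top 47.057990182214965 273.6455547582781 207.6780823748734 [[-0.0153, -0.9998, -0.0123], [-0.9977, 0.0161, -0.0654], [0.0656, 0.0112, -0.9978]] [-0.1566, 0.4927, 0.8632]
{'clock': 0.1, 'joints': array([ 1.11298540e+00,  4.23735691e-01,  1.63062672e+00, -9.36585461e-07,
        1.08857747e+00, -1.90098476e-02]), 'qvel': array([ 0.00038484, -0.00178905, -0.00059463, -0.00078359,  0.00028102,
       -0.00034714]), 'joint_torque': array([ 4.59828807e-04, -5.45617068e+01, -2.74326628e+01,  6.46129553e-02,
        1.88407477e-02,  6.96850790e-07]), 'ee_pos': array([0.26534091, 0.56544045, 0.30199213]), 'eef_rot': array([-3.14024566e+00, -2.47799429e-05,  2.70279199e+00]), 'wrist_force': array([-0.39604572, -0.99415634,  0.48818574]), 'wrist_torque': array([ 0.01312481,  0.00110476, -0.01957464]), 'gripper_width': 0.08784514201826407}
```

View pics/scene0.png

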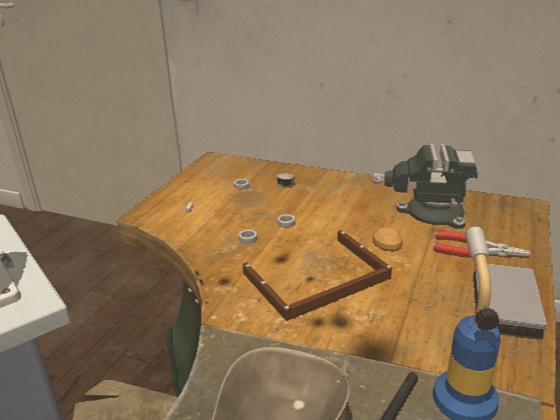

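View pics/top0.png

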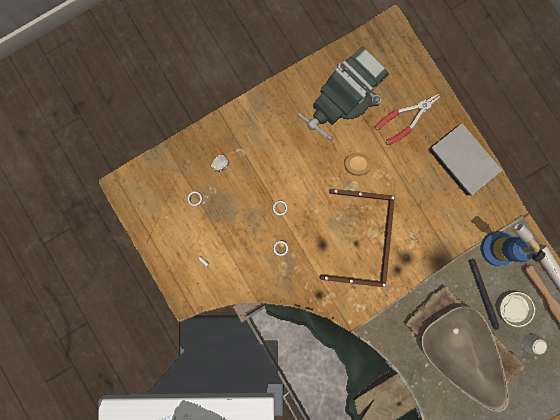

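The top view shows rings at about (195,199), (280,208) and (281,248). The stop's corners are near (392,197) and (384,285), and its open side faces image left. The loupe is at (220,163), the dowel at (204,261) and the wax at (357,163).

```bash
cat > h.py <<'E'
import numpy as np,cv2
def ray(c,u,v):
    f=210/np.tan(np.radians(float(c["fov_y"]))/2)
    d=np.array([(u-float(c["cx"]))/f,(v-float(c["cy"]))/f,1]);R=c["R"]
    return -R.T@c["t"],R.T@d
def onp(c,u,v,z):
    o,d=ray(c,u,v);return o+d*(z-o[2])/d[2]
def two(c1,p1,c2,p2):
    o1,d1=ray(c1,*p1);o2,d2=ray(c2,*p2)
    s=np.linalg.lstsq(np.c_[d1,-d2],o2-o1,rcond=None)[0]
    a=o1+s[0]*d1;b=o2+s[1]*d2;return (a+b)/2,np.linalg.norm(a-b)
def proj(c,X):
    f=210/np.tan(np.radians(float(c["fov_y"]))/2);p=c["R"]@np.asarray(X)+c["t"]
    return float(c["cx"])+f*p[0]/p[2],float(c["cy"])+f*p[1]/p[2]
def ringblob(c,u,v,r=13):
    """pale ring outer contour centre near u,v"""
    im=c["image"];hsv=cv2.cvtColor(im,cv2.COLOR_RGB2HSV)
    m=((hsv[...,1]<75)&(hsv[...,2]>100)).astype(np.uint8)
    w=np.zeros_like(m);cv2.circle(w,(int(u),int(v)),r,1,-1);m&=w
    cs=cv2.findContours(m,cv2.RETR_EXTERNAL,cv2.CHAIN_APPROX_NONE)[0]
    k=max(cs,key=len);return cv2.minEnclosingCircle(k),cv2.boundingRect(k),len(k)
E
python3 - <<'E'
from h import *
t=dict(np.load("top0.npz"));s=dict(np.load("scene0.npz"))
for n,p,q in [("r1",(195,199),(241,184)),("r2",(280,208),(286,220)),("r3",(281,248),(247,236)),("loupe",(220,163),(285,180)),("pin",(204,261),(189,207))]:
    a=ringblob(t,*p);b=ringblob(s,*q)
    x,y,w,h=b[1];bc=(x+(w-1)/2,y+(h-1)/2);x,y,w,h=a[1];ac=(x+(w-1)/2,y+(h-1)/2)
    X,e=two(t,ac,s,bc);print(n,a,b[1],"3d",X.round(4),round(e,4),"plane",onp(t,*ac,.009).round(4),proj(s,onp(t,*ac,.009)))
hsv=cv2.cvtColor(t["image"],cv2.COLOR_RGB2HSV);im=t["image"]
# stop corners by hand
for n,p,q in [("c1",(392,197),(389,270)),("c2",(384,285),(288,311)),("e1",(331,191),(341,234)),("e2",(322,277),(247,266))]:
    print(n,onp(t,*p,.018).round(4),two(t,p,s,q)[0].round(4))
print("wax",onp(t,357,163,.01))
cv2.imwrite("pics/zt.png",cv2.resize(im[140:300,170:410],None,fx=3.3,fy=3.3,interpolation=cv2.INTER_CUBIC)[:,:,::-1])
cv2.imwrite("pics/zs.png",cv2.resize(s["image"][160:330,170:420],None,fx=3.2,fy=3.2,interpolation=cv2.INTER_CUBIC)[:,:,::-1])
E
```

```text
r1 (((194.60687255859375, 198.10305786132812), 7.68652868270874), (187, 191, 16, 15), 40) (234, 179, 15, 10) 3d [ 0.5107 -0.018   0.0054] 0.0008 plane [ 0.5108 -0.0189  0.009 ] (np.float64(241.3854365496061), np.float64(181.87383995197555))
r2 (((279.78570556640625, 207.7857208251953), 7.508602142333984), (273, 201, 15, 15), 41) (278, 214, 17, 13) 3d [ 0.4903 -0.1761  0.0063] 0.0007 plane [ 0.4898 -0.1759  0.009 ] (np.float64(285.4153574111361), np.float64(218.6007260107422))
r3 (((280.3888854980469, 248.1666717529297), 7.627622604370117), (273, 241, 16, 15), 42) (239, 230, 18, 14) 3d [ 0.4167 -0.1757  0.0047] 0.0003 plane [ 0.4167 -0.1756  0.009 ] (np.float64(247.18847157012453), np.float64(234.05863896526964))
loupe (((219.243896484375, 162.97561645507812), 8.815925598144531), (211, 155, 18, 17), 49) (276, 173, 18, 6) 3d [ 0.573  -0.0667  0.0198] 0.0004 plane [ 0.5749 -0.0654  0.009 ] (np.float64(285.1709428380879), np.float64(180.36275717362906))
pin (((203.0, 261.0), 5.831051826477051), (198, 257, 11, 10), 22) (186, 202, 6, 10) 3d [ 0.3943 -0.0334  0.0054] 0.0003 plane [ 0.3943 -0.0339  0.009 ] (np.float64(188.3098629653657), np.float64(204.69666149279))
c1 [ 0.5059 -0.3791  0.018 ] [ 0.5066 -0.3805  0.013 ]
c2 [ 0.348  -0.3599  0.018 ] [ 0.3486 -0.3614  0.0142]
e1 [ 0.5187 -0.269   0.018 ] [ 0.5202 -0.2704  0.0124]
e2 [ 0.3638 -0.2493  0.018 ] [ 0.3644 -0.2503  0.0135]
wax [ 0.57039658 -0.31880001  0.01      ]
```

View pics/zt.png

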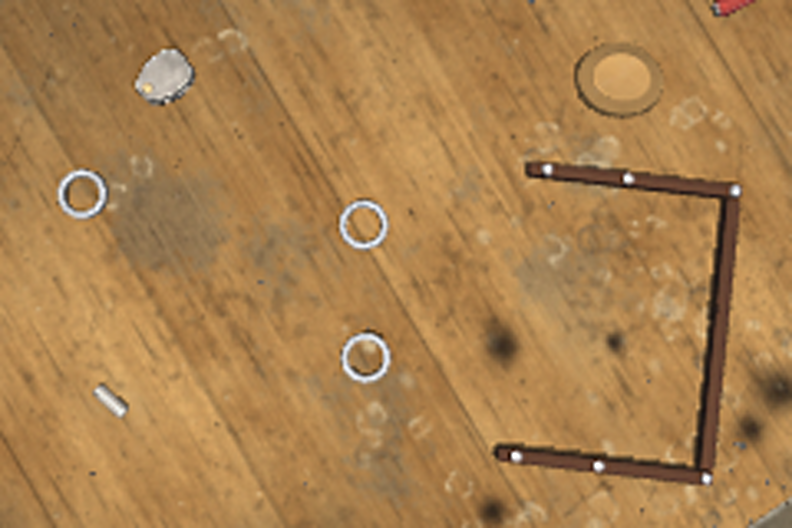

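View pics/zs.png

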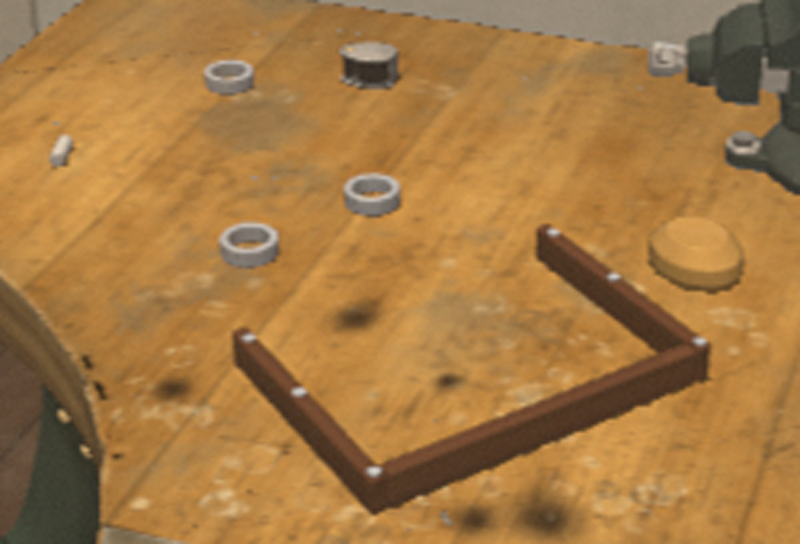

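Call:
move_arm --rows "0 0 0 0 0 9 0.23; 0 0 0 0 0 9 0.23; 0 0 0 0 0 9 0.23; 0 0 0 0 0 9 0.23; 0 0 0 0 0 9 0.23; 0 0 0 0 0 9 0.23; 0 0 0 0 0 9 0.23; 0 0 0 0 0 9 0.23; 0 0 0 0 0 0 0.23"

```text
clock: 1.23
ee_pos: [0.2654, 0.5656, 0.3023]
eef_rot: [-3.141, 0.001, 1.448]
wrist_force: [-1.2, 0.8, -0.4]
gripper_width: 0.0205
```

```bash
cat >> h.py <<'E'
D=np.array([-np.cos(np.radians(82.9)),-np.sin(np.radians(82.9))]);O=np.array([0.4275,-0.3655])-.055*D
XF=np.array([D[1],-D[0]])
def fr(p): p=np.asarray(p)[:2]-O;return np.array([p@XF,p@D])
def st():
    from cell import manip
    s=manip.state();f=fr(s["ee_pos"]);y=s["eef_rot"][2]
    print("clk",round(s["clock"],2),"frame x,y mm",(f*1e3).round(1),"z",s["ee_pos"][2].round(4),"rot deg",np.degrees(s["eef_rot"]).round(2),"F",s["wrist_force"].round(1),"w",round(s["gripper_width"],4),"pos",s["ee_pos"].round(4));return s
E
python3 - <<'E'
from h import *
st()
for n,p in dict(r1=(.5108,-.0185),r2=(.490,-.1759),r3=(.4167,-.1756),loupe=(.573,-.066),pin=(.3943,-.0335),wax=(.570,-.319),e1=(.5187,-.269),e2=(.3638,-.2493),c1=(.506,-.379),c2=(.348,-.36)).items(): print(n,(fr(p)*1e3).round(1))
E
```

```text
clk 1.23 frame x,y mm [ 276.  -848.9] z 0.3023 rot deg [-1.7999e+02  4.0000e-02  8.2940e+01] F [-1.2  0.8 -0.4] w 0.0205 pos [0.2654 0.5656 0.3023]
r1 [ -39.8 -299.6]
r2 [ -38.6 -140.9]
r3 [  34.2 -132.1]
loupe [-107.4 -260.2]
pin [  74.  -270.4]
wax [-135.7   -8.8]
e1 [-78.6 -52. ]
e2 [ 77.6 -52.4]
c1 [-79.6  58.7]
c2 [79.6 59.4]
```

Call:
move_arm --rows "-0.052 0.025 0 0 0 0 0.23; -0.052 0.025 0 0 0 0 0.23; -0.052 0.025 0 0 0 0 0.23; -0.052 0.025 0 0 0 0 0.23; -0.052 0.025 0 0 0 0 0.23; -0.052 0.025 0 0 0 0 0.23; -0.052 0.025 0 0 0 0 0.23; -0.052 0.025 0 0 0 0 0.23; -0.052 0.025 0 0 0 0 0.23; -0.052 0.025 0 0 0 0 0.23; -0.052 0.025 0.03 0 0 0 0.23; 0 0 0 0 0 0 0.23"

```text
clock: 2.72
ee_pos: [0.4664, -0.0367, 0.2723]
eef_rot: [-3.139, 0.0, 1.445]
wrist_force: [-0.2, 0.5, -0.4]
gripper_width: 0.0199
```

Run:
```python
from h import *
st()
```

```text
clk 2.73 frame x,y mm [   2.  -276.1] z 0.2723 rot deg [-1.7985e+02  2.0000e-02  8.2770e+01] F [-0.2  0.5 -0.4] w 0.0199 pos [ 0.4664 -0.0367  0.2723]
```

Call:
move_arm --rows "-0.048 0.02 0.03 0 0 0 0.23; -0.047 0.0205 0.03 0 0 0 0.23; 0 0 0.04 0 0 0 0.23; 0 0 0.04 0 0 0 0.23; 0 0 0.02 0 0 0 0.23; 0 0 0.01 0 0 0 0.23; 0 0 0 0 0 0 0.23; 0 0 0 0 0 0 0.23"

```text
clock: 3.72
ee_pos: [0.4956, -0.133, 0.1048]
eef_rot: [3.14, 0.0, 1.447]
wrist_force: [0.2, -0.6, 0.2]
gripper_width: 0.0204
```

Run:
```python
from h import *
from cell import camera
st()
c=camera("top");cv2.imwrite("pics/t1.png",c["image"][:,:,::-1])
c=camera("scene");cv2.imwrite("pics/s1.png",c["image"][:,:,::-1])
```

```text
clk 3.73 frame x,y mm [ -38.8 -184.1] z 0.1048 rot deg [1.7991e+02 1.0000e-02 8.2910e+01] F [ 0.2 -0.6  0.2] w 0.0204 pos [ 0.4956 -0.133   0.1048]
```

View pics/s1.png

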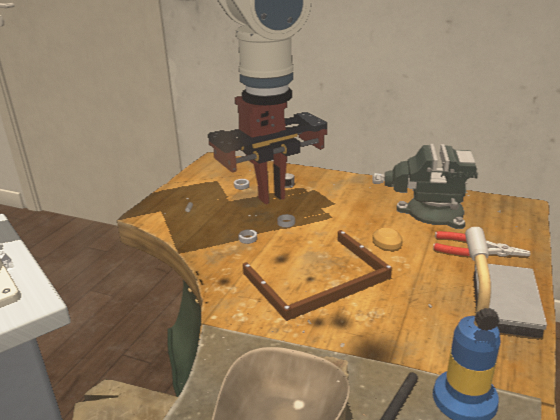

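View pics/t1.png

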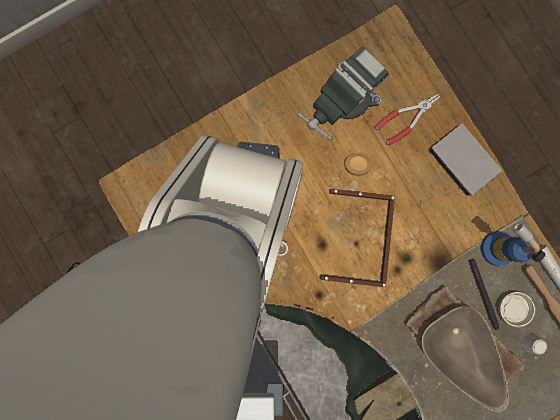

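The scene view shows the fingertips at about (272,198), just behind ring r2 at (286,220). Next I lower the tips and push.

Call:
move_arm --rows "0 0 0.012 0 0 0 0.23; 0 0 0.0085 0 0 0 0.23; 0 0 0 0 0 0 0.23; -0.01 0 0 0 0 0 0.23; -0.01 0 0 0 0 0 0.23; -0.01 0 0 0 0 0 0.23; -0.01 0 0 0 0 0 0.23; -0.01 0 0 0 0 0 0.23; -0.01 0 0 0 0 0 0.23; -0.01 0 0 0 0 0 0.23; 0 0 0 0 0 0 0.23"

```text
clock: 5.2
ee_pos: [0.4862, -0.2033, 0.0834]
eef_rot: [3.141, 0.0, 1.445]
wrist_force: [0.2, 0.0, -0.6]
gripper_width: 0.0203
```

Run:
```python
from h import *
from cell import camera
st()
c=camera("scene");cv2.imwrite("pics/s2.png",cv2.resize(c["image"][160:330,170:420],None,fx=3.2,fy=3.2,interpolation=cv2.INTER_CUBIC)[:,:,::-1])
```

```text
clk 5.2 frame x,y mm [ -38.2 -113.2] z 0.0834 rot deg [1.7999e+02 1.0000e-02 8.2800e+01] F [ 0.2  0.  -0.6] w 0.0203 pos [ 0.4862 -0.2033  0.0834]
```

View pics/s2.png

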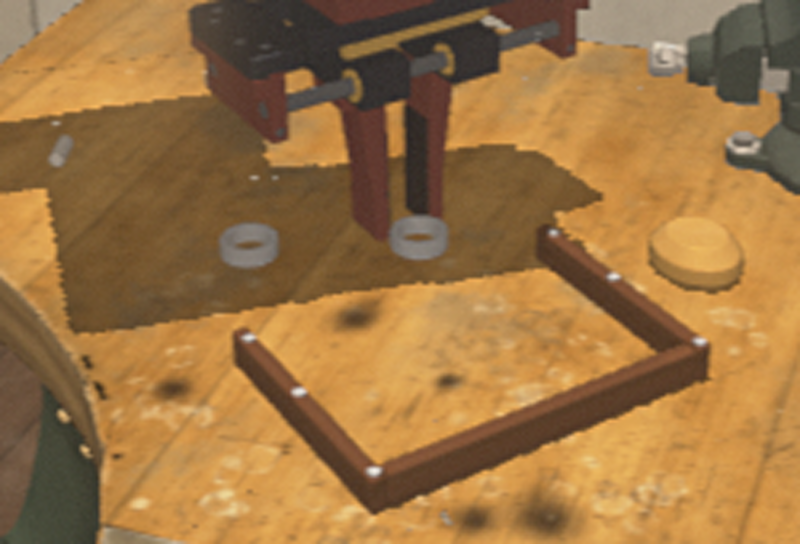

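Ring r2 is nested between the tips, at about (418,237) in the crop, and r3 has not moved. I keep pushing.

Call:
move_arm --rows "-0.011 0 0 0 0 0 0.23; -0.011 0 0 0 0 0 0.23; -0.012 0 0 0 0 0 0.23; -0.012 0 0 0 0 0 0.23; -0.012 0 0 0 0 0 0.23; -0.012 0 0 0 0 0 0.23; -0.012 0 0 0 0 0 0.23; -0.012 0 0 0 0 0 0.23; -0.012 0 0 0 0 0 0.23; -0.011 0 0 0 0 0 0.23; -0.008 0 0 0 0 0 0.23; -0.003 0 0 0 0 0 0.23"

```text
clock: 6.75
ee_pos: [0.4702, -0.3301, 0.0834]
eef_rot: [3.141, 0.0, 1.446]
wrist_force: [-0.4, 0.8, 0.7]
gripper_width: 0.0206
```

Run:
```python
from h import *
from cell import camera
st()
c=camera("scene");cv2.imwrite("pics/s3.png",cv2.resize(c["image"][160:330,170:420],None,fx=3.2,fy=3.2,interpolation=cv2.INTER_CUBIC)[:,:,::-1])
```

```text
clk 6.75 frame x,y mm [-38.   14.6] z 0.0834 rot deg [179.99   0.    82.83] F [-0.4  0.8  0.7] w 0.0206 pos [ 0.4702 -0.3301  0.0834]
```

View pics/s3.png

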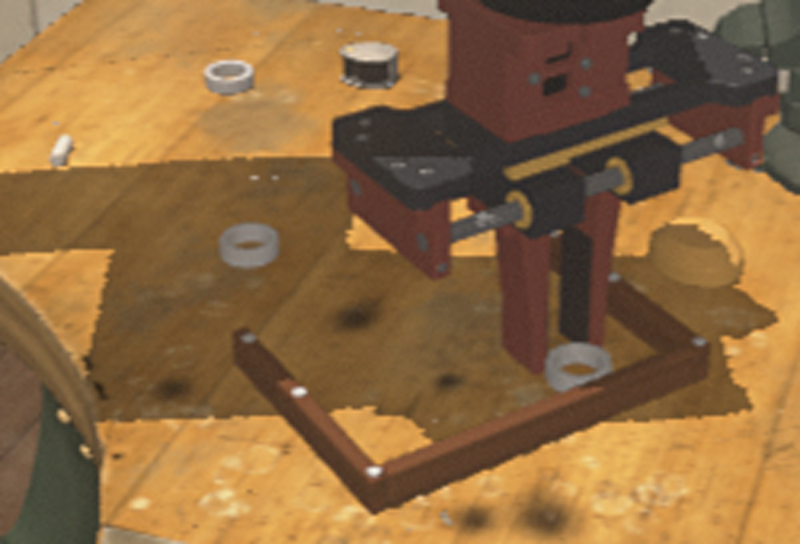

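Ring r2 lies near the back batten. I back off, lift, and go behind r3.

Call:
move_arm --rows "0.015 0 0 0 0 0 0.23; 0.025 0 0 0 0 0 0.23; 0 0 -0.03 0 0 0 0.23; 0 0 -0.03 0 0 0 0.23; 0.03 -0.014 0 0 0 0 0.23; 0.04 -0.02 0 0 0 0 0.23; 0.04 -0.02 0 0 0 0 0.23; 0.036 -0.018 0 0 0 0 0.23; 0 0 0 0 0 0 0.23; 0 0 0 0 0 0 0.23"

```text
clock: 8.05
ee_pos: [0.4225, -0.1358, 0.1436]
eef_rot: [3.141, 0.0, 1.448]
wrist_force: [0.4, -0.2, 0.3]
gripper_width: 0.0203
```

Run:
```python
from h import *
st()
```

```text
clk 8.05 frame x,y mm [  33.3 -172.3] z 0.1436 rot deg [1.7995e+02 1.0000e-02 8.2940e+01] F [ 0.4 -0.2  0.3] w 0.0203 pos [ 0.4225 -0.1358  0.1436]
```

Call:
move_arm --rows "0 -0.001 0.025 0 0 0 0.23; 0 0 0.02 0 0 0 0.23; 0 0 0.01 0 0 0 0.23; 0 0 0.005 0 0 0 0.23; 0 0 0 0 0 0 0.23; -0.01 0 0 0 0 0 0.23; -0.01 0 0 0 0 0 0.23; -0.01 0 0 0 0 0 0.23; -0.01 0 0 0 0 0 0.23; -0.01 0 0 0 0 0 0.23; -0.01 0 0 0 0 0 0.23; -0.01 0 0 0 0 0 0.23"

```text
clock: 9.55
ee_pos: [0.4122, -0.2061, 0.0833]
eef_rot: [-3.142, -0.0, 1.446]
wrist_force: [0.5, 0.6, 0.3]
gripper_width: 0.0203
```

Run:
```python
from h import *
from cell import camera
st()
c=camera("scene");cv2.imwrite("pics/s4.png",cv2.resize(c["image"][160:330,170:420],None,fx=3.2,fy=3.2,interpolation=cv2.INTER_CUBIC)[:,:,::-1])
```

```text
clk 9.55 frame x,y mm [  34.9 -101.3] z 0.0833 rot deg [-180.     -0.     82.86] F [0.5 0.6 0.3] w 0.0203 pos [ 0.4122 -0.2061  0.0833]
```

View pics/s4.png

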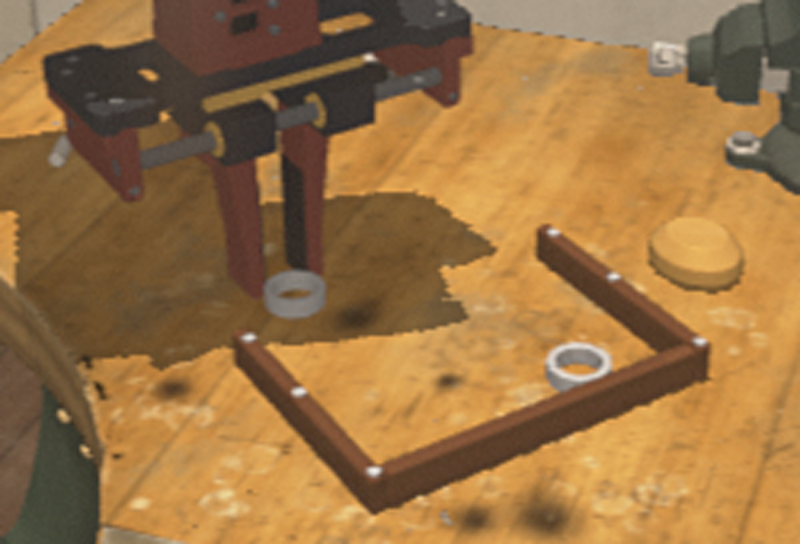

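Ring r3 is nested at about (295,293) in the crop. I push 96 mm more.

Call:
move_arm --rows "-0.01 0 0 0 0 0 0.23; -0.01 0 0 0 0 0 0.23; -0.01 0 0 0 0 0 0.23; -0.01 0 0 0 0 0 0.23; -0.01 0 0 0 0 0 0.23; -0.01 0 0 0 0 0 0.23; -0.01 0 0 0 0 0 0.23; -0.01 0 0 0 0 0 0.23; -0.01 0 0 0 0 0 0.23; -0.005 0 0 0 0 0 0.23; -0.002 0 0 0 0 0 0.23; 0 0 0 0 0 0 0.23"

```text
clock: 11.1
ee_pos: [0.4002, -0.3016, 0.0833]
eef_rot: [-3.142, -0.0, 1.446]
wrist_force: [-0.6, -0.6, -0.0]
gripper_width: 0.0203
```

Call:
move_arm --rows "0.015 0 0 0 0 0 0.23; 0.025 0 0 0 0 0 0.23; 0 0 -0.03 0 0 0 0.23; 0 0 -0.03 0 0 0 0.23; 0.04 0.01 0 0 0 0 0.23; 0.05 0.015 0 0 0 0 0.23; 0.05 0.015 0 0 0 0 0.23; 0.05 0.015 0 0 0 0 0.23; 0.05 0.01 0 0 0 0 0.23; 0.05 0.01 0 0 0 0 0.23; 0 0 0 0 0 0 0.23; 0 0 0 0 0 0 0.23"

```text
clock: 12.6
ee_pos: [0.5147, 0.0169, 0.1431]
eef_rot: [-3.14, 0.0, 1.448]
wrist_force: [0.2, -0.1, 0.7]
gripper_width: 0.0203
```

Run:
```python
from h import *
from cell import camera
st()
c=camera("scene");cv2.imwrite("pics/s5.png",cv2.resize(c["image"][160:330,170:420],None,fx=3.2,fy=3.2,interpolation=cv2.INTER_CUBIC)[:,:,::-1])
```

```text
clk 12.6 frame x,y mm [ -39.3 -335.3] z 0.1431 rot deg [-1.7993e+02  2.0000e-02  8.2940e+01] F [ 0.2 -0.1  0.7] w 0.0203 pos [0.5147 0.0169 0.1431]
```

View pics/s5.png

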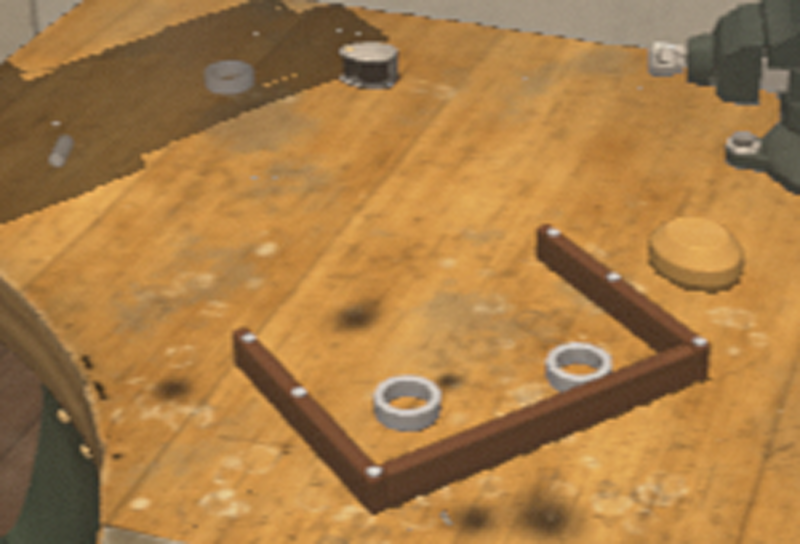

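Both rings sit inside the stop, at about (407,403) and (578,367) in the crop. Now I lower behind r1 and push.

Call:
move_arm --rows "0 0 0.025 0 0 0 0.23; 0 0 0.02 0 0 0 0.23; 0 0 0.01 0 0 0 0.23; 0 0 0.005 0 0 0 0.23; 0 0 0 0 0 0 0.23; -0.008 0 0 0 0 0 0.23; -0.008 0 0 0 0 0 0.23; -0.01 0 0 0 0 0 0.23; -0.01 0 0 0 0 0 0.23; -0.01 0 0 0 0 0 0.23; -0.01 0 0 0 0 0 0.23; -0.01 0 0 0 0 0 0.23"

```text
clock: 14.15
ee_pos: [0.5074, -0.0497, 0.0834]
eef_rot: [3.142, -0.0, 1.446]
wrist_force: [1.2, 0.6, 0.2]
gripper_width: 0.0199
```

Run:
```python
from h import *
from cell import camera
st()
c=camera("scene");cv2.imwrite("pics/s6.png",cv2.resize(c["image"][160:330,170:420],None,fx=3.2,fy=3.2,interpolation=cv2.INTER_CUBIC)[:,:,::-1])
```

```text
clk 14.15 frame x,y mm [ -40.3 -268.2] z 0.0834 rot deg [180.    -0.    82.85] F [1.2 0.6 0.2] w 0.0199 pos [ 0.5074 -0.0497  0.0834]
```

View pics/s6.png

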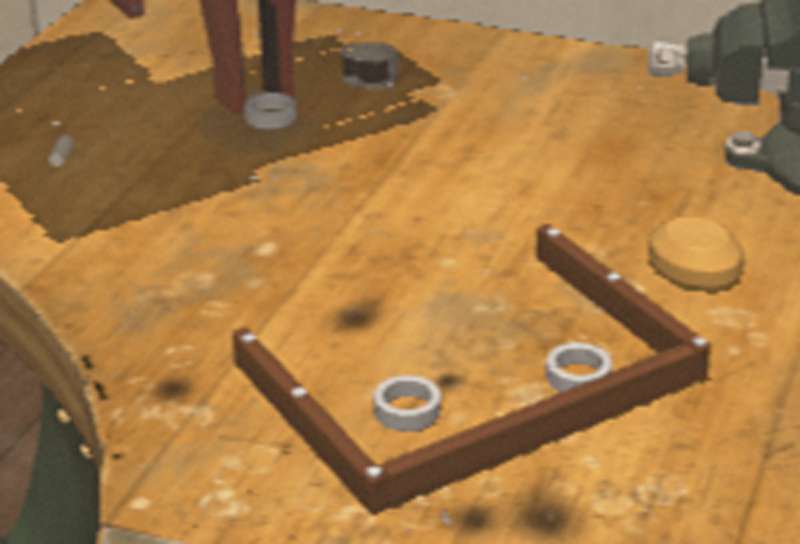

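Ring r1 is nested at about (270,110) in the crop and clear of the loupe. I push 240 mm more, with a slight drift toward the middle.

Call:
move_arm --rows "-0.011 0 0 0 0 0 0.23; -0.012 0 0 0 0 0 0.23; -0.012 0 0 0 0 0 0.23; -0.012 0 0 0 0 0 0.23; -0.012 0 0 0 0 0 0.23; -0.012 0 0 0 0 0 0.23; -0.012 0 0 0 0 0 0.23; -0.012 0 0 0 0 0 0.23; -0.012 0 0 0 0 0 0.23; -0.012 0 0 0 0 0 0.23; -0.012 0 0 0 0 0 0.23; -0.01 0 0 0 0 0 0.23"

```text
clock: 15.7
ee_pos: [0.4899, -0.1898, 0.0834]
eef_rot: [3.141, 0.0, 1.446]
wrist_force: [-0.3, -0.4, -0.1]
gripper_width: 0.0203
```

Run:
```python
from h import *
st()
```

```text
clk 15.7 frame x,y mm [ -40.2 -127.1] z 0.0834 rot deg [179.99   0.    82.85] F [-0.3 -0.4 -0.1] w 0.0203 pos [ 0.4899 -0.1898  0.0834]
```

Call:
move_arm --rows "-0.01 0 0 0 0 0 0.23; -0.01 0 0 0 0 0 0.23; -0.01 0 0 0 0 0 0.23; -0.01 0 0 0 0 0 0.23; -0.01 0 0 0 0 0 0.23; -0.01 0 0 0 0 0 0.23; -0.01 0 0 0 0 0 0.23; -0.01 0 0 0 0 0 0.23; -0.01 0 0 0 0 0 0.23; -0.006 0 0 0 0 0 0.23; -0.002 0 0 0 0 0 0.23; 0 0 0 0 0 0 0.23"

```text
clock: 17.2
ee_pos: [0.4777, -0.2862, 0.0833]
eef_rot: [-3.142, -0.0, 1.446]
wrist_force: [-0.1, -0.3, 0.4]
gripper_width: 0.0204
```

Call:
move_arm --rows "0.015 0 0 0 0 0 0.23; 0.025 0 0 0 0 0 0.23; 0 0 -0.04 0 0 0 0.23; 0.02 0 -0.05 0 0 0 0.23; 0.05 -0.02 -0.03 0 0 0 0.23; 0.05 -0.02 0 0 0 0 0.23; 0.05 -0.02 0 0 0 0 0.23; 0.05 -0.02 0 0 0 0 0.23; 0.05 -0.02 0 0 0 0 0.23; 0.05 -0.02 0 0 0 0 0.23; 0.05 -0.02 0 0 0 0 0.23; 0.05 -0.02 0 0 0 0 0.23"

```text
clock: 18.7
ee_pos: [0.3746, 0.1923, 0.2034]
eef_rot: [3.141, -0.0, 1.447]
wrist_force: [1.6, -0.6, -0.2]
gripper_width: 0.0203
```

Call:
move_arm --rows "0.05 -0.02 0 0 0 0 0.23; 0.05 -0.02 0 0 0 0 0.23; 0.05 -0.02 0 0 0 0 0.23; 0.05 -0.02 0 0 0 0 0.23; 0 0 0 0 0 0 0.23; 0 0 0 0 0 0 0.23"

```text
clock: 19.45
ee_pos: [0.3205, 0.3981, 0.203]
eef_rot: [-3.141, 0.001, 1.448]
wrist_force: [0.1, -0.3, -0.6]
gripper_width: 0.02
```

Run:
```python
from h import *
from cell import camera
st()
t=camera("top");s=camera("scene")
cv2.imwrite("pics/t7.png",t["image"][:,:,::-1])
cv2.imwrite("pics/s7.png",cv2.resize(s["image"][160:330,170:420],None,fx=3.2,fy=3.2,interpolation=cv2.INTER_CUBIC)[:,:,::-1])
for n,f in [("r1",(-40,-8)),("r2",(-38,35)),("r3",(35,15))]:
    X=np.r_[O+f[0]/1e3*XF+f[1]/1e3*D,.009]
    r=ringblob(t,*proj(t,X),r=14);x,y,w,h=r[1];P=onp(t,x+(w-1)/2,y+(h-1)/2,.009)
    q=ringblob(s,*proj(s,X-[0,0,.005]),r=14)[1];Y,e=two(t,(x+(w-1)/2,y+(h-1)/2),s,(q[0]+(q[2]-1)/2,q[1]+(q[3]-1)/2))
    print(n,r[1],q,(fr(P)*1e3).round(1),"two-view",(fr(Y)*1e3).round(1),Y[2].round(4),e.round(4))
a=dict(np.load("top0.npz"))["image"].astype(int)
for n,(u,v) in dict(loupe=(220,163),pin=(204,261),wax=(357,163)).items():
    for I in("old","new"):
        im=(a.astype(np.uint8) if I=="old" else t["image"])
    d=np.abs(a-t["image"].astype(int))[v-16:v+17,u-16:u+17].max(2);print(n,"diff px",(d>40).sum())
```

```text
clk 19.45 frame x,y mm [ 200.6 -689.5] z 0.203 rot deg [-1.7996e+02  8.0000e-02  8.2950e+01] F [ 0.1 -0.3 -0.6] w 0.02 pos [0.3205 0.3981 0.203 ]
r1 (343, 208, 16, 16) (324, 252, 19, 15) [-38.6 -11.2] two-view [-38.9 -10.7] 0.0057 0.0003
r2 (367, 212, 15, 15) (341, 267, 20, 15) [-36.9  32. ] two-view [-37.2  32.5] 0.0066 0.0004
r3 (353, 251, 15, 15) (287, 277, 21, 18) [36.5 13.5] two-view [36.4 14.1] 0.0057 0.0005
loupe diff px 0
pin diff px 0
wax diff px 0
```

View pics/s7.png

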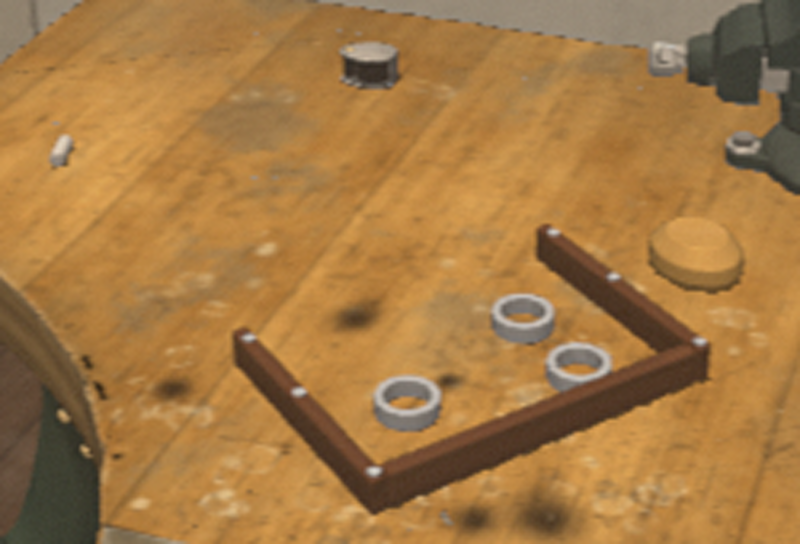

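View pics/t7.png

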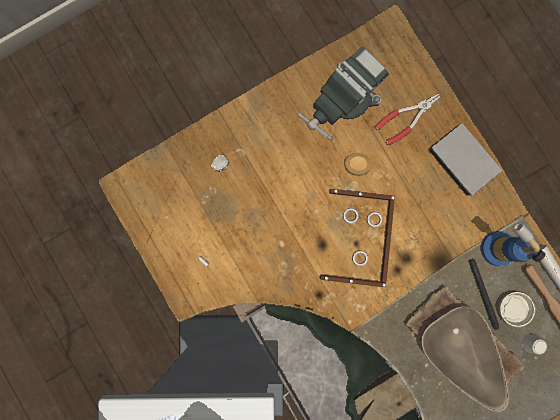

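Both views show the three rings flat and well inside the stop, at top-view pixels (351,216), (375,219) and (360,258). The loupe, dowel and wax have not changed, and the arm is clear.

```bash
python3 -c "
from cell import manip
print(manip.sign_off())"
```

```text
the job is handed in; nothing more can be done
None
```

All three ring blanks are inside the parts stop, and I handed the job in at about 19.5 s of the 64 s allowed. I slid each one straight in along the bench, nested against the two fingertips (20 mm apart, tips about 3 mm above the bench). Then I backed off, lifted and moved the arm clear.

**Blanks:** the last check from both cameras put the centres at (-39, -11), (-37, +32) and (+36, +14) mm in the stop's frame. The nearest to the open side is about 32 mm past the judged line at y = -43. The two views agreed to about 0.5 mm, and all three blanks look flat and separate.

**Bystanders:** the patches of the top picture around the wax lump, loupe and dowel showed no changed pixels from the start. The wrist force readings at the end of each move stayed under 2 N.

**Disagreement:** the two-view heights I took on the battens by hand-picked pixels came out at 12–14 mm against the stated 18 mm. Their spacing and angle fitted the stated sizes, so I used the stated height, which shifts positions by about 1 mm. No check failed.

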